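Hang the orange ear defenders over the red rail

TASK

Put the ear defenders with the orange cups away: pick them up by the crown of the headband and hang them astride the red rail of the small rack, headband resting on the rail with one cup hanging on each side of it, somewhere along the middle part of the rail. Leave the purple pair standing where it is.

Things in the scene. Friction and masses are not known exactly. Their poses are not given: they have to be found in the camera images.
- orange_crown (a point): Ear defenders with ORANGE cups, standing on them like an arch: 160 mm along own x (cup to cup), 62 along y, 150 tall, 0.24 kg. Point: centre of the black cushion on top of the headband, 50 x 28 (y) x 22 mm high, gripped across y from above; its underside is 11 mm below, cup bottoms 139 mm below. Band slopes down at both x ends; clear gap of 80 mm between cups. z up.
- purple_crown (a point): The same point, axes and sizes on an identical pair of ear defenders with PURPLE cups, to be left alone. Which pair stands where changes.
- rail_mid (a point): Middle of the axis of the red rail: level round bar, 22 mm diameter, 280 mm long along own y, on a low steel rack fixed to the table; axis 139 mm above the table, z up. Posts 130 mm either side, reaching 14 mm above the axis; open below. Hung ear defenders have own y along the rail (either way round) and the cushion's centre 22 mm above the axis.
There are look-alikes about, which are no part of the job. Leave any green or pink look-alike of the part that bears orange_crown alone.

How it is judged:
By the outcome, as a careful person would: the job done as asked, in the order asked, and still so for the second after the job is handed in, with the robot touching nothing.
It also fails if it takes over 48 s, if anything falls off the work surface, if the arm or the gripper's body presses on something with over 40 N, if the wrist force passes 120 N, or if a joint passes its speed limit or range.

ROBOT

A 6-joint arm with a two-finger parallel gripper is mounted at the origin on the work surface. World frame = base frame: x ahead of the robot, y to its left, z up, the work surface at z = 0. Lengths are in mm, angles in rad, forces in N, time in s.
With the tool pointing down it reaches from about 300 to 825 mm from the base axis. Payload 5.4 kg.
Tool frame: the origin (TCP) lies midway between the tips of the shut fingers; the grasp point (between the pads) lies r.hold_point_z behind it (r.hold_point_z is the distance from the TCP to the grasp point, in mm); z points along the fingers, x is the direction in which the jaws open and shut, and the axes are right-handed (so a half turn about z gives the same grasp; the last joint's range is limited). The gripper opens to 92 mm and grips with 3 to 60 N. Pads are 20 mm wide; open, the fingers measure 128 mm over their backs; the gripper's body (75 mm by 189 mm) begins 69 mm behind the grasp point.
Start: joints at [-1.487, 0.158, 1.597, -0, 1.386, -0.21], TCP at [166.491, -550.351, 214.601] pointing down, gripper open.
Joint ranges: [-2.91, 2.91], [-0.94, 2.29], [0.18, 2.7], [-1.29, 4.43], [0.17, 2.64], [-3, 3]. Speed limits (rad/s): [2.57, 2.57, 3.14, 3.14, 3.14, 3.14].

INTERFACE

Orientations are given as a unit quaternion [x, y, z, w].
In Python, from bench import r, snapshot, camera_info gives the robot as it stands. Calls block until the motion is done:
- r.move_ptp(position, orientation): joint-space move of the TCP to a pose.
- r.line_to(position, velocity=150, frame=None, max_force=None): straight line of the TCP; frame=None keeps the orientation; velocity is the mean speed in mm/s. With max_force (N) it stops when the force on the tool has changed by that much, and returns True; else False.
- r.move_j(angles): joint-space move.
- r.open_gripper() and r.close_gripper(squeeze=None): open the fingers fully, or close them until they stop; squeeze is the grip in N (None keeps the last).
- r.dwell(seconds).
- r.inverse_kinematics(position, orientation): joint angles nearest the present ones, or None.
- snapshot(name): name is "side" or "top" or "wrist"; returns the picture (384x512x3 uint8, blue, green, red); there is no depth.
- camera_info(name): a dict with "fov_y" (degrees; the focal length in pixels is half the picture's height over the tangent of half this angle, whatever the lens; pixels are square), "cx", "cy" (the principal point, pixels), "rvec" (rotation vector, rad) and "tvec" (3), from world to camera coordinates, as OpenCV has them. Camera axes: x right, y down, z forward; pixel columns grow to the right and rows downward; lengths in mm; the calibration is good to about 2 mm. A picture is of the moment at which its call begins: read the wrist's pose just before it. camera_info takes no time and is no camera call; for the wrist camera it gives the pose at the moment of the call.
A pose or a line that the arm cannot do raises r.PlanningError and nothing moves.
- r.hand_in(): hands the job in, once; it reports no verdict.
Readings, each from a call of its own:
- r.get_t(): time.
- r.get_joints(): joint angles.
- r.get_joint_velocities(): joint speeds.
- r.get_joint_torque(): joint torques, N m.
- r.get_tcp_pos(): TCP position.
- r.get_eef_rot(): TCP orientation.
- r.get_contact_force(): force on the tool from outside, world axes, zero at the start.
- r.get_wrist_torque(): the same for the moment, N m.
- r.get_width(): finger opening in mm.
Only numpy, scipy, OpenCV 4.12 (cv2) and the standard library are available. Lean on these libraries where they do the work, as an engineer would, in place of code of your own. Each camera call takes 0.05 s, during which the arm holds its last target.

## Working session

There is one attempt and no reset: what is moved stays moved. The work goes in short steps, each a Python script; the robot and the scene stay as the last script left them, time stands still between calls to the robot, and variables do not carry over. Pictures are saved under pics/ and viewed, and the job is handed in when it is done.

```bash
mkdir -p pics; ls; python3 - <<'E'
from bench import r,snapshot,camera_info
import cv2
for n in ("side","top","wrist"):
    print(n,camera_info(n)); cv2.imwrite(f"pics/{n}0.png",snapshot(n))
print(r.hold_point_z,r.get_tcp_pos(),r.get_eef_rot(),r.get_t())
E
```

```text
pics
side {'fov_y': 43.15806444985381, 'cx': 252.88696934461444, 'cy': 192.8509308303412, 'rvec': array([ 0.87031933, -2.40359144,  1.18063093]), 'tvec': array([348.01608622, 243.88576473, 967.84477455])}
top {'fov_y': 42.073462849237934, 'cx': 256.80266750716885, 'cy': 182.8835068910243, 'rvec': array([ 2.18222237, -2.12456811,  0.08730956]), 'tvec': array([  -3.3883426 ,  440.03139589, 1167.5349041 ])}
wrist {'fov_y': 71.63731431262161, 'cx': 259.24531928824314, 'cy': 192.43277481004645, 'rvec': array([-2.32282693,  1.72547523,  0.25852172]), 'tvec': array([-573.89699278,  -33.33507818,  392.34796674])}
18.700000000000003 [ 166.46626884 -549.88413457  213.84271654] [ 8.02990796e-01 -5.95991003e-01 -4.58155569e-04 -5.44118985e-04] 0.15
```

View pics/side0.png

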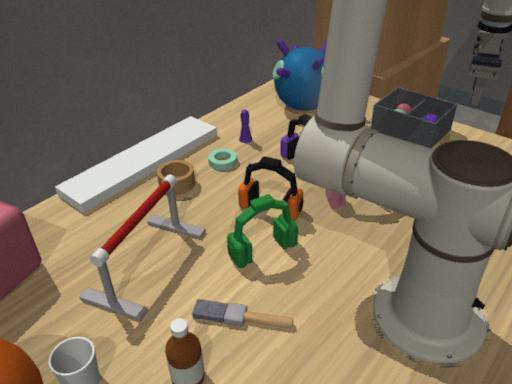

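View pics/top0.png

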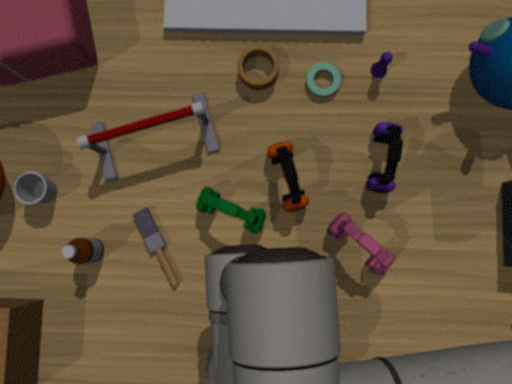

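View pics/wrist0.png

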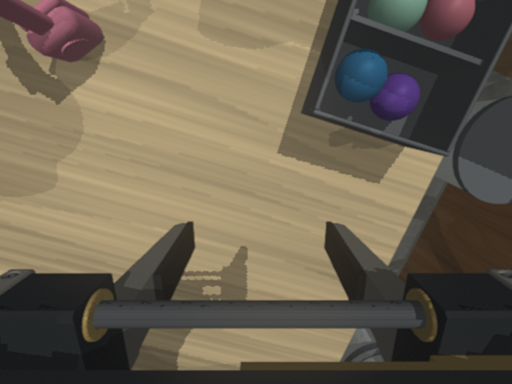

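Candidates for the target in the top view are orange/black (287,175), purple/black (387,157), all-green (230,210) and all-pink (361,243). I choose the one with orange cups and check it in a close crop.

```bash
python3 - <<'E'
import cv2,numpy as np
t=cv2.imread("pics/top0.png");s=cv2.imread("pics/side0.png")
a=cv2.resize(t[130:220,245:325],None,fx=5,fy=5,interpolation=cv2.INTER_CUBIC)
b=cv2.resize(s[150:225,230:310],None,fx=5,fy=5,interpolation=cv2.INTER_CUBIC)
h=max(a.shape[0],b.shape[0]);p=lambda i:np.vstack([i,np.zeros((h-i.shape[0],i.shape[1],3),np.uint8)])
cv2.imwrite("pics/crop1.png",np.hstack([p(a),p(b)])[:, :800])
c=cv2.resize(t[80:190,65:230],None,fx=4.5,fy=4.5,interpolation=cv2.INTER_CUBIC)
cv2.imwrite("pics/crop2.png",c)
E
```

```text
(no output)
```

View pics/crop1.png

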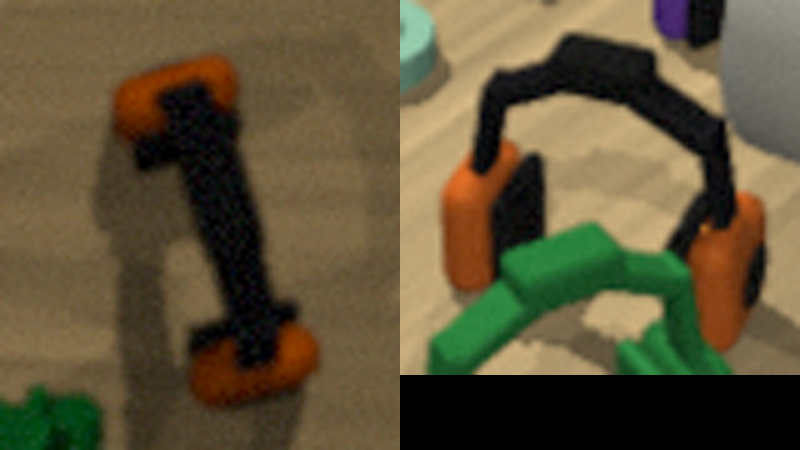

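View pics/crop2.png

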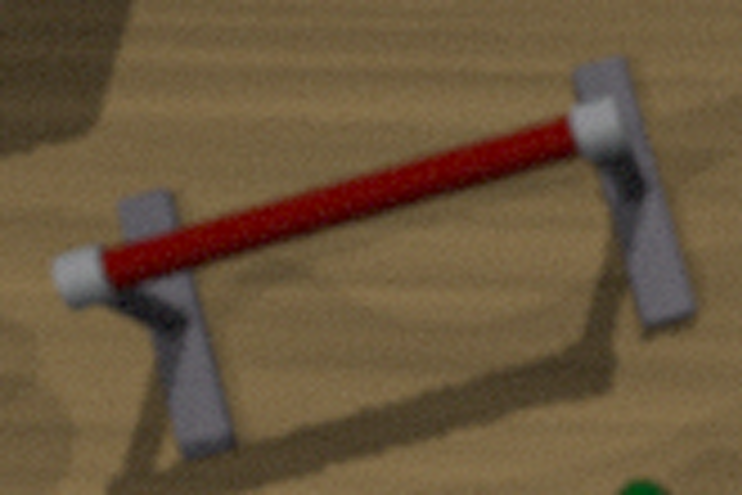

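```bash
cat > h.py <<'E'
import cv2,numpy as np
from bench import r,snapshot,camera_info
def cam(n,ci=None):
    c=ci or camera_info(n);f=192/np.tan(np.radians(c['fov_y']/2))
    K=np.array([[f,0,c['cx']],[0,f,c['cy']],[0,0,1]]);R=cv2.Rodrigues(c['rvec'])[0];return K,R,np.array(c['tvec']).reshape(3)
def ray(n,px,ci=None):
    K,R,t=cam(n,ci);d=R.T@np.linalg.inv(K)@np.array([px[0],px[1],1.]);return -R.T@t,d/np.linalg.norm(d)
def plane(n,px,z,ci=None):
    o,d=ray(n,px,ci);return o+d*(z-o[2])/d[2]
def proj(n,X,ci=None):
    K,R,t=cam(n,ci);p=K@(R@np.array(X,float)+t);return p[:2]/p[2]
def tri(n1,p1,n2,p2):
    o1,d1=ray(n1,p1);o2,d2=ray(n2,p2)
    s=np.linalg.lstsq(np.array([d1,-d2]).T,o2-o1,rcond=None)[0];a=o1+s[0]*d1;b=o2+s[1]*d2
    return (a+b)/2,np.linalg.norm(a-b)
def blobs(m,amin=30):
    n,l,s,c=cv2.connectedComponentsWithStats(m.astype(np.uint8));return [(s[i,4],c[i],s[i,:4],l==i) for i in range(1,n) if s[i,4]>=amin]
E
python3 - <<'E'
from h import *
np.set_printoptions(precision=1,suppress=True)
t=cv2.imread("pics/top0.png");s=cv2.imread("pics/side0.png")
red=lambda i:(lambda h:((h[...,0]<4)|(h[...,0]>176))&(h[...,1]>190)&(h[...,2]>60))(cv2.cvtColor(i,cv2.COLOR_BGR2HSV))
org=lambda i:(lambda h:(h[...,0]>=4)&(h[...,0]<14)&(h[...,1]>190)&(h[...,2]>90))(cv2.cvtColor(i,cv2.COLOR_BGR2HSV))
E={}
for n,i in(("top",t),("side",s)):
    for a,c,bb,m in blobs(red(i)): 
        print(n,"red",a,c,bb)
        if a>200:
            p=np.argwhere(m)[:,::-1].astype(float); mu=p.mean(0);v=np.linalg.svd(p-mu,full_matrices=False)[2][0];k=(p-mu)@v
            e=[mu+v*k.min(),mu+v*k.max()]
            if n=="top": c0=e
            E[n]=e;print(e)
    for a,c,bb,m in blobs(org(i)):
        print(n,"org",a,c,bb, plane(n,c,45))
for e in E["top"]: print("rail end plane139",plane("top",e,139))
for a in E["top"]:
    for b in E["side"]: print("tri",tri("top",a,"side",b))
for n,i in(("top",t),("side",s)):
    roi=np.zeros(i.shape[:2],bool); 
    if n=="top": roi[138:212,262:312]=1
    else: roi[155:200,240:305]=1
    for a,c,bb,m in blobs((i.max(2)<45)&roi): print(n,"blk",a,c,bb,cv2.minAreaRect(np.argwhere(m)[:,::-1].astype(np.float32)))
print("crown guess top",plane("top",(290,171),150), tri("top",(290,171),"side",(271,161)))
E
```

```text
top red 652 [139.2 124.8] [ 88 107 104  36]
[array([190.9, 109.8]), array([ 88.7, 139.4])]
top org 134 [278.9 146.7] [268 141  24  13] [524.8 -42.   45. ]
top org 59 [304.1 200.1] [300 195   9  10] [ 400.2 -103.5   45. ]
side red 794 [135.6 217.5] [102 182  68  72]
[array([167.4, 183.3]), array([105.3, 250.1])]
side org 235 [244.2 193.5] [239 178  14  30] [508.9 -28.3  45. ]
side org 251 [294.7 203.8] [288 189  15  31] [385.1 -74.6  45. ]
side org 1207 [ 14.4 364.6] [  0 339  36  45] [496.8 593.7  45. ]
rail end plane139 [585.4 154.4 139. ]
rail end plane139 [514.  376.5 139. ]
tri (array([581.2, 151.2, 146.6]), np.float64(5.592882771515005))
tri (array([676.2, 231.4, -66.5]), np.float64(109.95518499982622))
tri (array([451.9, 288.5, 297.8]), np.float64(80.22521736714056))
tri (array([510.4, 371.3, 146.7]), np.float64(5.900657022893075))
top blk 730 [288.3 173.5] [272 147  32  57] ((287.0496520996094, 175.48524475097656), (57.84895706176758, 21.735458374023438), 73.44293212890625)
side blk 604 [273.4 172.5] [245 157  52  43] ((273.01885986328125, 176.1521759033203), (54.38960266113281, 34.44021987915039), 21.540977478027344)
side blk 143 [253.6 191. ] [248 181  11  19] ((253.0, 190.0), (18.0, 10.0), 90.0)
crown guess top [453.7 -65.3 150. ] (array([453.5, -65.8, 146.6]), np.float64(1.5852731806305518))
```

```bash
cat >> h.py <<'E'
from scipy.spatial.transform import Rotation as Ro
def quat(yaw): # tool down, tool x at world angle yaw
    x=np.array([np.cos(yaw),np.sin(yaw),0]);z=np.array([0,0,-1.]);return Ro.from_matrix(np.array([x,np.cross(z,x),z]).T).as_quat()
E
python3 - <<'E'
from h import *
np.set_printoptions(precision=2,suppress=True)
u=np.array([np.cos(np.radians(73.44)),np.sin(np.radians(73.44))])
a=plane("top",np.array([287.05,175.5])-u*20,120);b=plane("top",np.array([287.05,175.5])+u*20,120)
d=b-a;ax=np.arctan2(d[1],d[0]);print("obj x angle",ax,"mid",(a+b)/2)
v=np.array([514-585.4,376.5-154.4]);ry=np.arctan2(v[1],v[0]);print("rail angle",ry)
ci=camera_info("wrist");K,R,t=cam("wrist",ci);C=-R.T@t
T=Ro.from_quat(r.get_eef_rot()).as_matrix();print("cam in tool",T.T@(C-r.get_tcp_pos()),"cam axes in tool",(T.T@R.T))
oy=ax+np.pi/2
for k in(-1,0,1,2):
  print(k,r.inverse_kinematics([453.6,-65.5,330],quat(oy+k*np.pi)),r.inverse_kinematics([548,264,230],quat(ry+k*np.pi)))
E
```

```text
obj x angle -2.8330370352606087 mid [447.75 -60.1  120.  ]
rail angle 1.8818383302558035
cam in tool [  -0.3   -81.91 -170.6 ] cam axes in tool [[ 1.   -0.    0.  ]
 [ 0.    0.96  0.29]
 [-0.   -0.29  0.96]]
-1 [-0.41 -0.2   1.73 -0.    1.62 -2.29] [ 0.25  0.23  1.48 -0.    1.43  1.51]
0 [-0.41 -0.2   1.73 -0.    1.62  0.85] [ 0.25  0.23  1.48 -0.    1.43 -1.63]
1 [-0.41 -0.2   1.73 -0.    1.62 -2.29] [ 0.25  0.23  1.48 -0.    1.43  1.51]
2 [-0.41 -0.2   1.73 -0.    1.62  0.85] [ 0.25  0.23  1.48 -0.    1.43 -1.63]
```

```bash
python3 - <<'E'
from h import *
import pickle
np.set_printoptions(precision=3,suppress=True)
ry=1.8818;oy=-2.833+np.pi/2
p=r.get_tcp_pos();r.line_to([p[0],p[1],300],velocity=250)
def look(nm,pos,yaw):
    r.move_ptp(pos,quat(yaw));r.dwell(.2);ci=camera_info("wrist");i=snapshot("wrist")
    cv2.imwrite(f"pics/{nm}.png",i);pickle.dump(ci,open(f"pics/{nm}.pkl","wb"));print(nm,r.get_t(),r.get_tcp_pos())
look("w_or",[450,-63,300],oy)
look("w_rail",[548,264,310],ry+np.pi)
E
```

```text
w_or 2.9167 [449.999 -63.447 299.961]
w_rail 4.4583 [548.258 263.041 310.222]
```

View pics/w_or.png

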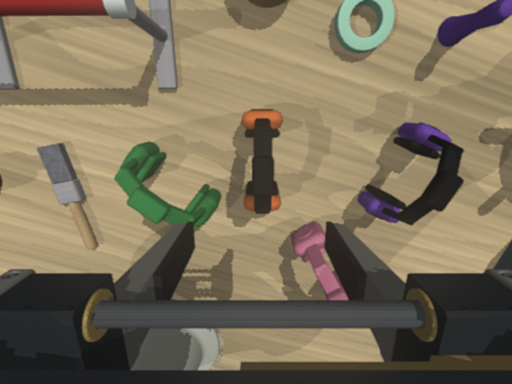

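View pics/w_rail.png

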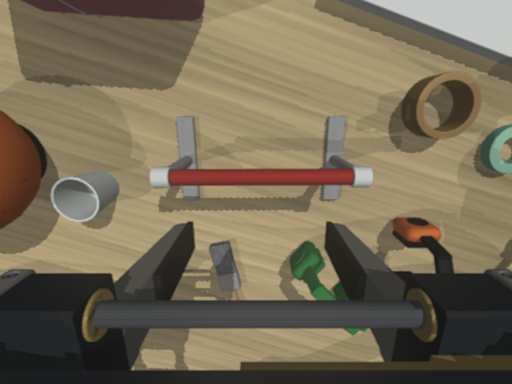

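```bash
python3 - <<'E'
from h import *
import pickle
np.set_printoptions(precision=1,suppress=True)
i=cv2.imread("pics/w_or.png");ci=pickle.load(open("pics/w_or.pkl","rb"))
h=cv2.cvtColor(i,cv2.COLOR_BGR2HSV)
roi=np.zeros(i.shape[:2],bool);roi[100:222,230:300]=1
b=max(blobs((i.max(2)<50)&roi),key=lambda q:q[0]);m=b[3]
for y in range(b[2][1],b[2][1]+b[2][3],4):
    x=np.where(m[y])[0];print(y,x.min(),x.max(),end="; ")
print()
O=[q for q in blobs((h[...,0]>=4)&(h[...,0]<14)&(h[...,1]>190)&(h[...,2]>90)&roi)]
for q in O: print("org",q[0],q[1],q[2])
i2=cv2.imread("pics/w_rail.png");c2=pickle.load(open("pics/w_rail.pkl","rb"));h2=cv2.cvtColor(i2,cv2.COLOR_BGR2HSV)
m=((h2[...,0]<4)|(h2[...,0]>176))&(h2[...,1]>180)&(h2[...,2]>60);m[:140]=0;m[215:]=0
q=max(blobs(m),key=lambda q:q[0]);print("red",q[0],q[1],q[2]);p=np.argwhere(q[3])[:,::-1].astype(float);mu=p.mean(0);v=np.linalg.svd(p-mu,full_matrices=False)[2][0];k=(p-mu)@v
e=[plane("wrist",mu+v*s,139,c2) for s in(k.min(),k.max())];print(e,(e[0]+e[1])/2,np.linalg.norm(e[0]-e[1]),np.arctan2(*(e[1]-e[0])[1::-1]))
# orange crown and neighbours
for px in [(262,170),(262,185)]: print("crown",px,plane("wrist",px,150,ci))
t=cv2.imread("pics/top0.png");ht=cv2.cvtColor(t,cv2.COLOR_BGR2HSV)
oy=-2.833+np.pi/2;u=np.array([np.cos(oy),np.sin(oy)]);w=np.array([-u[1],u[0]])
for nm,lo,hi in(("green",45,75),("pink",160,174)):
    mm=(ht[...,0]>lo)&(ht[...,0]<hi)&(ht[...,1]>100)
    mm[:180]=0;mm[275:]=0
    for q in blobs(mm,100):
        pts=np.argwhere(q[3])[:,::-1]
        P=np.array([plane("top",x,80)[:2] for x in pts])-[453.5,-65.5]
        print(nm,q[1],"closest along jaw",np.abs(P@u).min(),"within |w|<20:",[np.abs((P@u)[np.abs(P@w)<20]).min() if (np.abs(P@w)<20).any() else None])
E
python3 -c "
import cv2;i=cv2.imread('pics/w_or.png');cv2.imwrite('pics/crop3.png',cv2.resize(i[100:225,100:300],None,fx=4,fy=4,interpolation=cv2.INTER_CUBIC))"
```

```text
155 255 259; 159 253 271; 163 253 271; 167 253 271; 171 253 271; 175 253 271; 179 253 271; 183 248 275; 187 247 275; 191 247 276; 195 255 269; 199 255 269; 203 255 269; 207 256 268; 211 256 256; Traceback (most recent call last):
  File "<stdin>", line 15, in <module>
ValueError: max() iterable argument is empty
```

View pics/crop3.png

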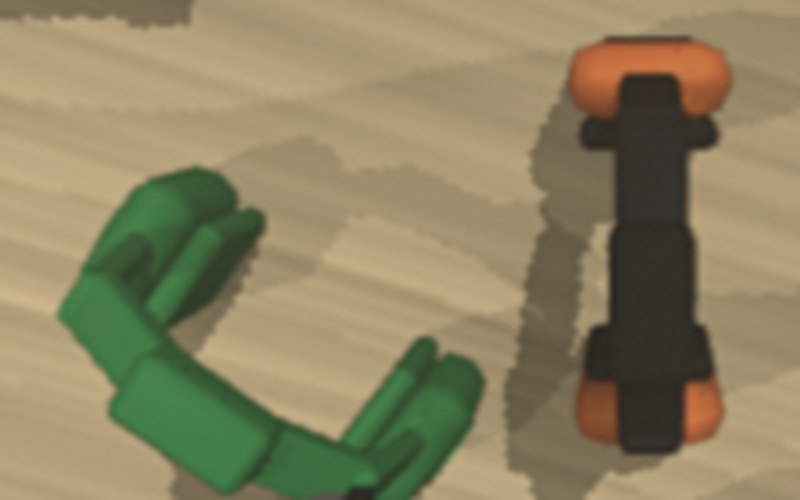

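```bash
cat > m.py <<'E'
from h import *
import pickle
np.set_printoptions(precision=1,suppress=True)
ci=pickle.load(open("pics/w_or.pkl","rb"))
i2=cv2.imread("pics/w_rail.png");c2=pickle.load(open("pics/w_rail.pkl","rb"));h2=cv2.cvtColor(i2,cv2.COLOR_BGR2HSV)
m=((h2[...,0]<6)|(h2[...,0]>174))&(h2[...,1]>150)&(h2[...,2]>40);m[:140]=0;m[200:]=0;m[:,:140]=0;m[:,380:]=0
q=max(blobs(m),key=lambda q:q[0]);print("red",q[0],q[1],q[2]);p=np.argwhere(q[3])[:,::-1].astype(float);mu=p.mean(0);v=np.linalg.svd(p-mu,full_matrices=False)[2][0];k=(p-mu)@v
e=[plane("wrist",mu+v*s,139,c2) for s in(k.min(),k.max())];d=e[1]-e[0];print(e,(e[0]+e[1])/2,np.linalg.norm(d),np.arctan2(d[1],d[0]))
for px,z in [((262,156),150),((262,195),150),((262,175.5),150),((253,175),150),((272,175),150)]: print("crown",px,plane("wrist",px,z,ci))
a=plane("wrist",(262.5,115),60,ci);b=plane("wrist",(262,203),60,ci);d=b-a;print("cups",a,b,np.linalg.norm(d),np.arctan2(d[1],d[0]),(a+b)/2)
C=np.array([453.5,-65.5]);oy=-2.833+np.pi/2;u=np.array([np.cos(oy),np.sin(oy)]);w=np.array([-u[1],u[0]])
for px,z in [((221,192),60),((196,220),100),((168,210),150),((130,197),150),((300,240),60)]:
  P=plane("wrist",px,z,ci)[:2]-C;print(px,"along jaw",P@u,"perp",P@w)
E
python3 m.py
```

```text
red 2598 [261.6 176.4] [169 169 185  15]
[array([585.8, 145.2, 139. ]), array([511.6, 376.3, 139. ])] [548.7 260.8 139. ] 242.77303812799312 1.8812612975729501
crown (262, 156) [479.7 -57.4 150. ]
crown (262, 195) [432.6 -72.5 150. ]
crown (262, 175.5) [456.6 -64.8 150. ]
crown (253, 175) [453.9 -54.  150. ]
crown (272, 175) [461.  -76.4 150. ]
cups [524.4 -44.9  60. ] [392.7 -86.2  60. ] 138.02034603666334 -2.83734274003207 [458.6 -65.5  60. ]
(221, 192) along jaw -64.8755567983766 perp -45.277819564926
(196, 220) along jaw -98.38596190333655 perp -77.06624823288301
(168, 210) along jaw -120.53263405612675 perp -42.02242058062092
(130, 197) along jaw -166.8447832326163 perp -24.357571228053256
(300, 240) along jaw 66.19032952772773 perp -131.17727678444152
```

```bash
python3 - <<'E'
from h import *
np.set_printoptions(precision=2,suppress=True)
oy=-2.835+np.pi/2
r.move_ptp([456.5,-65.3,230],quat(oy))
print(r.line_to([456.5,-65.3,132],velocity=90,max_force=15),r.get_tcp_pos(),r.get_contact_force())
r.close_gripper(squeeze=30);r.dwell(.2);print("w",r.get_width(),r.get_contact_force())
r.line_to([456.5,-65.3,325],velocity=120);r.dwell(.2)
print("w",r.get_width(),r.get_contact_force(),r.get_wrist_torque(),r.get_tcp_pos(),r.get_t())
cv2.imwrite("pics/side2.png",snapshot("side"));cv2.imwrite("pics/wr2.png",snapshot("wrist"))
E
```

```text
False [457.04 -65.51 132.68] [-0.02 -0.69  0.95]
w 27.789844421369963 [-0.29 -0.69 -0.58]
w 27.70589921130968 [-0.17  0.13 -2.16] [ 0.05 -0.03  0.03] [456.36 -65.24 324.62] 10.1583
```

View pics/side2.png

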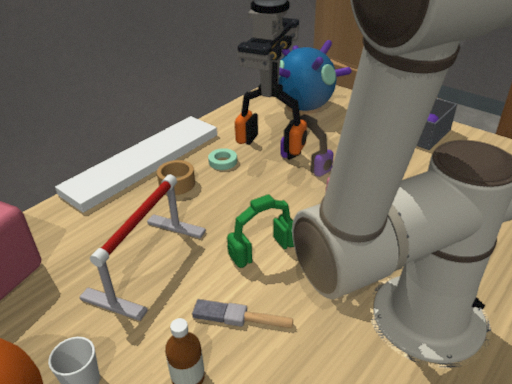

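View pics/wr2.png

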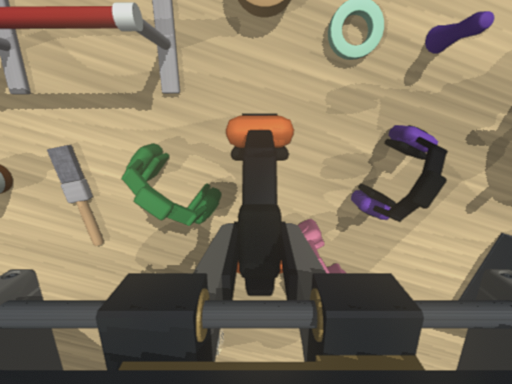

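The orange pair is held level, with orange cups at side-view (247,127) and (294,137). The width of 27.7 mm matches the cushion. Next I carry it over the rail.

```bash
python3 - <<'E'
from h import *
np.set_printoptions(precision=2,suppress=True)
r.move_ptp([549,262,325],quat(1.881+np.pi));r.dwell(.2)
print("w",r.get_width(),r.get_tcp_pos(),r.get_t())
for n in("side","top"): cv2.imwrite(f"pics/{n}3.png",snapshot(n))
E
```

```text
w 27.994852854474786 [549.35 260.82 325.3 ] 11.7417
```

View pics/side3.png

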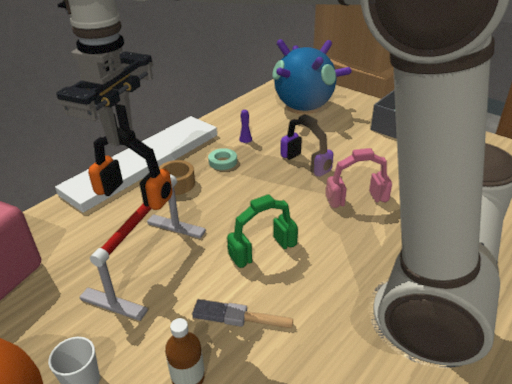

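View pics/top3.png

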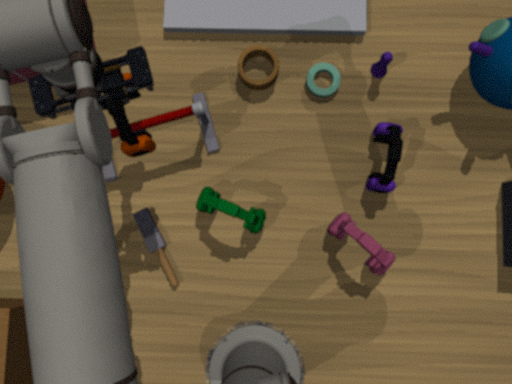

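Side view shows the pair level above the rail, cups at (105,176) and (157,188). In the top view the near cup is at (137,145) and the far one at (127,73), one on each side of the rail. I descend now.

```bash
python3 - <<'E'
from h import *
np.set_printoptions(precision=2,suppress=True)
print(r.line_to([549,262,170],velocity=90,max_force=8),r.get_tcp_pos(),r.get_contact_force())
print(r.line_to([549,262,152.5],velocity=25,max_force=5),r.get_tcp_pos(),r.get_contact_force(),r.get_width(),r.get_t())
for n in("side","top","wrist"): cv2.imwrite(f"pics/{n}4.png",snapshot(n))
E
```

```text
False [549.38 262.12 170.66] [-0.36  0.43 -2.09]
True [548.68 261.92 153.87] [-0.68  0.14  5.12] 28.1740130551091 14.3333
```

View pics/side4.png

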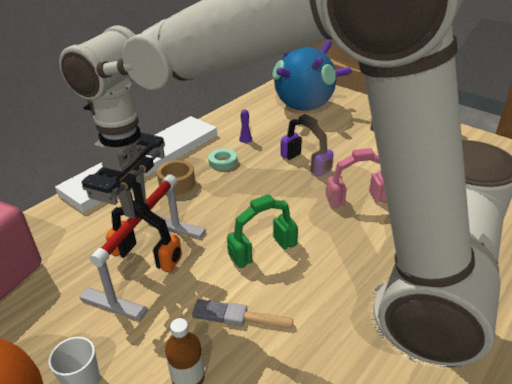

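View pics/wrist4.png

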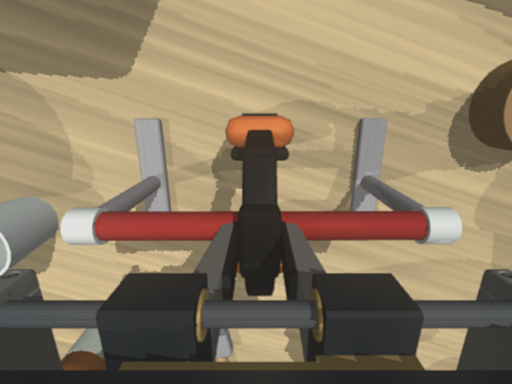

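Contact came at TCP z 153.9, against 154.7 expected. The wrist view shows the rail (row 226) passing under the middle of the cushion (column 260, rows 205–245), centred between the posts. I release.

```bash
python3 - <<'E'
from h import *
np.set_printoptions(precision=2,suppress=True)
r.open_gripper();r.dwell(.3);print(r.get_width(),r.get_contact_force())
p=r.get_tcp_pos();r.line_to([p[0],p[1],300],velocity=100)
r.move_ptp([440,-150,330],quat(-1.26));r.dwell(.5);print(r.get_t(),r.get_contact_force())
for n in("side","top"): cv2.imwrite(f"pics/{n}5.png",snapshot(n))
E
```

```text
92.06561581619128 [ 0.17 -0.64 -0.42]
19.5167 [0.18 0.13 0.64]
```

View pics/side5.png

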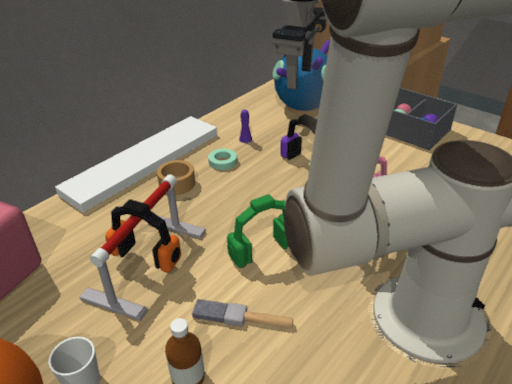

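View pics/top5.png

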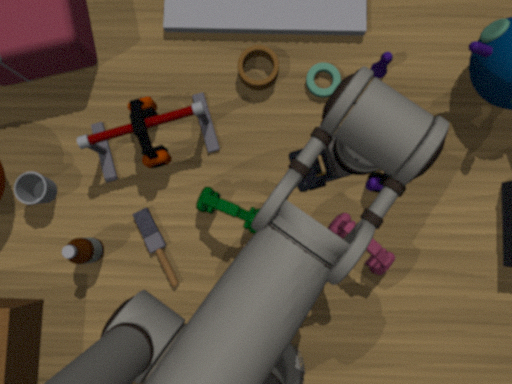

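The orange pair hangs astride the rail: top-view cups at (145,103) and (157,156), either side of the rail, with the crown near (147,122) mid-rail. The other pairs haven't moved, and the gripper is clear.

```bash
python3 -c "
from bench import r
r.hand_in();print(r.get_t())"
```

```text
the job is handed in; nothing more can be done
the job is handed in; nothing more can be done
```

I picked up the orange-cupped ear defenders by the crown cushion (27.7 mm measured between the fingers) and hung them astride the red rail near its middle. I then backed the gripper off and handed the job in at about 19.5 s.

- **Placing:** contact with the rail came at TCP height 153.9 mm, against about 154.7 mm expected, with about 5 N of contact force. After release, the side and top pictures show one cup on each side of the rail and the robot touching nothing.
- **Other pairs:** the green and pink pairs show no sign of having moved. The purple pair was in place in the earlier side view. In the last pictures the arm partly hides it, but the arm never went down near it.
- **Disagreement:** the side and top views put the rail about 7 mm too high, with rays missing each other by about 6 mm. I used the given axis height of 139 mm and the wrist and top views instead. The two agreed to within 5 mm along the rail, and the contact height supported that choice.

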